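# Fit the mini-centrifuge rotor and pull-test its snap lock

## Robot

A 6-joint arm with a two-finger parallel gripper is mounted at the origin on the work surface. World frame = base frame: x ahead of the robot, y to its left, z up, the work surface at z = 0. Lengths are in m, angles in rad, forces in N, time in s.
With the tool pointing down it reaches from about 0.35 to 0.975 m from the base axis. Payload 4.9 kg.
Tool frame: the origin (TCP) lies on the centre line of the jaws, within the pads' length; the fingertips stand 17 mm ahead of it and the grasp point (between the pads) lies 2 mm behind it (ctrl.tcp_to_tips is the x of the fingertips in the tool frame, in m); x points along the fingers, z is the direction in which the jaws open and shut, and the axes are right-handed (so a half turn about x gives the same grasp; the last joint's range is limited). The gripper opens to 85 mm and grips with 20 to 120 N. Pads are 22 mm wide; open, the fingers measure 114 mm over their backs; the gripper's body (76 mm by 85 mm) begins 54 mm behind the grasp point. The pads swing forward as they close: fully open they stand 13 mm farther back than shut.
Start: joints at [-1.451, 0.053, 1.613, -0, 1.476, -0.119], TCP at [0.148, -0.607, 0.248] pointing down, gripper open.
Joint ranges: [-3.01, 3.01], [-1.01, 2.22], [0.06, 2.58], [-1.02, 4.17], [0.09, 2.62], [-3.14, 3.14]. Speed limits (rad/s): [2.57, 2.57, 3.14, 3.14, 3.14, 3.14].

## Interface

Orientations are given as a rotation vector (axis times angle).
In Python, from station import ctrl, cams, finder gives the robot as it stands.
- The arm moves only by the tool step_arm, never from a script. Its argument "moves" is a list of rows, each a list of 3 entries, a list of its own where there are three numbers: the shift along the tool's x, y, z in cm, then the turn, a rotation vector about the tool's x, y, z in degrees, then the opening, from 0 (shut) to 1 (fully open). A call has exactly 10 rows; each row is the pose to reach, as a shift and turn from the pose measured when the call began, along the tool's axes at that moment; what a row does not reach only later rows make up. A row lasts 1/12 s, in which the tool goes at most 41.7 mm and 7.16 degrees, less where a joint would pass 70% of its speed; a pose out of reach is approached as far as the arm can. A call with a gripper value outside its range is refused whole. The fingers move at their own pace and stop on an object; "grip_force" is the grip in N (left out, the last holds). Time passes only in rows, so rows that repeat a pose let the fingers close, or fill a call up. It gives the time, the measured TCP pose, the force and the opening at its end, in the units of the state.
- ctrl.get_obs(): the state, without advancing time (a new reading comes with each control period).
- cams.get_image(name): name is "side" or "top" or "wrist"; returns a dict with "pixels" (384x512x3 uint8, blue, green, red), "fx", "fy", "cx", "cy" (pixels), "dist_coeffs" ([k1, k2, p1, p2, k3] as OpenCV has them; the pictures are not rectified), "position" and "attitude" of the camera in the world. Camera axes: x right, y up, looking along -z (the intrinsics and any distortion apply to the point x, -y, -z); pixel columns grow to the right and rows downward; lengths in m; the calibration is good to about 2 mm. A picture is of the moment at which its call begins. There is no depth.
- ctrl.finish_job(): hands the job in, once; it reports no verdict.
Trained networks look in the newest picture that a camera, given by its name, has taken for a name from the list of things; names that differ only in an ending like _2 or _b are one class to them, and where a whole thing is asked for, a point or a joint stands for the part that bears it (a point fixed in the world has none). Each returns a list of dicts, best first, with "conf" (0 to 1); they miss things now and then, are a little off and sometimes report something else, mostly with a low value. They report only what shows in the picture. A call takes as long as a camera call. They do not tell look-alikes from the thing itself.
- finder.find_in(camera, name): "at" ([column, row] in pixels, amid what is visible of it).
- finder.regions_of(camera, name): "region" (384x512 bool, what is visible of it) and "at" ([column, row] in pixels, amid what is visible of it).
- finder.tip_of(camera, name): "at" ([column, row] in pixels: a listed point, or the origin of a listed thing).
The state is a dict: "t": time; "q": joint angles; "dq": joint speeds; "effort": joint torques, N m; "tool_pos": TCP position; "tool_rot": TCP orientation; "contact_force": force on the tool from outside, world axes, zero at the start; "wrist_torque": the same for the moment, N m; "opening": finger opening in m.
Only numpy, scipy, OpenCV 4.12 (cv2) and the standard library are available. Lean on these libraries where they do the work, as an engineer would, in place of code of your own. Each camera call takes 0.05 s, during which the arm holds its last target. There are 200 camera calls.

## Task

Fit the round eight-place rotor onto the drive spindle of the open mini centrifuge and press it straight down, with no more than about 30 N, until it snaps fully home. Then prove that it is locked: pull it straight up, building up gently to a pull of about 12 N (never as much as 20 N), hold that for about a second, ease off and let go, leaving the rotor fully home and the spindle unloaded. Do not disturb the strip rotor, the tube rack or the bottle.

Things in the scene. Friction and masses are not known exactly. Their poses are not given: they have to be found in the camera images.
- rotor: Round eight-place rotor, grey plastic, 75 to 145 g, loose on the bench. Dished disc 92 mm wide, rim 24 mm high, flat foot 56 mm wide; eight slanting tube wells with raised mouths (24 to 39 mm off the axis, up to 27 mm high); in the middle an upright knurled round hub 26 mm wide, to hold it by. Origin: centre of the underside; z up along its axis. May go on the spindle at any turn about its axis
- rotor_hub (a point): Centre of the flat top of the round rotor's hub, 50 mm above its underside. The top 23 mm of the hub stand clear above the well mouths
- strip_rotor: Another rotor of the same grey plastic, to be left alone: a small disc with two straight racks (84 mm long, 25 mm tall, 34 mm either side of the axis along its x) with rows of small holes, and the same 26 mm hub, top at 50 mm. Loose, about 100 g. Origin: centre of the underside
- centrifuge: Mini centrifuge: white plastic housing fixed to the bench, 170 mm (x) by 154 mm (y), 88 mm tall, front (control panel) to its -x, with a round bowl 112 mm wide and 28 mm deep in the top. Origin: centre of the underside, on the spindle axis; x points to its back, z up
- spindle (a joint): How far the spindle has moved up (+) or down (-) on its rubber mount, m: 0 at rest, about 1 mm for each 10 N pulled or pressed, stops at 4.5 mm either way. The reading is too noisy to tell the force
- spindle_seat (a point): Centre of the top of the spindle's steel flange (36 mm wide), 66 mm above the centrifuge's underside, on the upright spindle axis; z up. The rotor is home when its underside lies on this flange, a firm stop: rotor is then at this point. The shaft above it is 15 mm thick
- spindle_nose (a point): Tip of the spindle shaft, 28 mm above the flange, a blunt cone that is 6 mm wide at the tip and 15 mm wide from 6 mm below it
- lid (a joint): Opening angle of the clear dome lid, rad: 0 shut, 1.6 to 2.0 (standing open) at the start. Hinged along y at the back, 83 mm behind the spindle axis and 92 mm above the underside; reaches 158 mm from the hinge. Stays where it is; need not be touched
- tube_rack: A white plastic rack 70 mm (x) by 150 mm (y) and 37 mm tall with microtubes, up to 43 mm in all; loose, 0.25 kg, a bystander. Origin: centre of the underside
- wash_bottle: An amber bottle 54 mm in diameter and 110 mm tall, loose, 0.2 kg, a bystander. Origin: centre of the underside
- rotor_bore (a point): Centre of the mouth of the blind bore in the round rotor's underside (same point as rotor). The bore is 23 mm wide at the mouth, narrows over 7 mm to a snap lip 17 mm wide, and is 30 mm deep
- spindle_latch (a point): On the spindle axis, 11 mm above the flange, at the height of three spring-loaded latch balls in the shaft. From about 9 mm before home the rotor needs a push rising to some 10 to 15 N to pass them; about 5 mm before home they spring out over its snap lip and draw it home. Locked, it comes off only at 24 to 30 N of pull; not snapped home, it lifts off freely
Mind the look-alikes: they are no part of the job. Leave any purple look-alike of the centrifuge alone.

How it is judged:
On the way, in this order (a step that is already met when the one before it is completed fails the run):
1. the round rotor is snapped fully home on the spindle, not yet pulled up (z of rotor in the frame of spindle_seat below 0.0015 m and horizontal distance between rotor and spindle_seat below 0.002 m and angle between rotor's own z axis and vertical below 0.04 rad and value of joint spindle below 0.0004 m), for 0.2 s.
2. the seated rotor is pulled straight up with about 12 N (9 to 16 N) for 0.7 s and stays home (value of joint spindle between 0.0008 and 0.0015 m and z of rotor in the frame of spindle_seat below 0.0015 m and horizontal distance between rotor and spindle_seat below 0.002 m), for 0.7 s.
At the end, for the whole second after the job is handed in: The round rotor lies locked on the spindle: its underside within 1.5 mm of the flange, its axis within 2 mm of the spindle's and within 0.04 rad of upright, at rest, with the spindle unloaded (within 0.5 mm of its rest height) (z of rotor in the frame of spindle_seat between -0.0015 and 0.0015 m and horizontal distance between rotor and spindle_seat below 0.002 m and angle between rotor's own z axis and vertical below 0.04 rad and value of joint spindle between -0.0005 and 0.0005 m and linear speed of rotor below 0.02 m/s); the robot touches nothing.
It fails at once if the rotor is pulled with 20 N or more (value of joint spindle above 0.0019 m).
It fails at once if the spindle is pressed with more than about 32 N (value of joint spindle below -0.0031 m).
It fails at once if the strip rotor is moved by more than 15 mm (distance of strip_rotor from where it was at the start of the episode above 0.015 m).
It fails at once if the tube rack is moved by more than 15 mm (distance of tube_rack from where it was at the start of the episode above 0.015 m).
It fails at once if the bottle is moved by more than 15 mm (distance of wash_bottle from where it was at the start of the episode above 0.015 m).
It also fails if it takes over 64 s, if anything falls off the work surface, if the arm or the gripper's body presses on something with over 40 N, if the wrist force passes 120 N, or if a joint passes its speed limit or range.

## Working session

There is one attempt and no reset: what is moved stays moved. The work goes in short steps, Python scripts to look and compute and a tool call to move; the robot and the scene stay as the last step left them, time stands still between calls to the robot, and variables do not carry over. Pictures are saved under pics/ and viewed, on a budget of 10 in all, crops included, one or two more only if the job needs it, and the job is handed in when it is done.

Besides the shell and the picture viewer there is one more tool, called after ">>>" in YAML: its name, and indented under it one key for each argument. step_arm: Moves the arm, as the interface text tells. Its arguments: {"type":"object","properties":{"moves":{"type":"array"},"grip_force":{"type":"number"}},"required":["moves"]}

```bash
mkdir -p pics; ls; cat > h.py <<'E'
import numpy as np, cv2
from scipy.spatial.transform import Rotation as R
from station import ctrl, cams, finder
def rotm(a):
    a=np.array(a,float)
    return a if a.shape==(3,3) else (R.from_rotvec(a).as_matrix() if a.size==3 else R.from_quat(a).as_matrix())
def ray(im,uv):
    K=np.array([[im['fx'],0,im['cx']],[0,im['fy'],im['cy']],[0,0,1.]])
    p=cv2.undistortPoints(np.array([[uv]],float),K,np.array(im['dist_coeffs'],float))[0,0]
    d=rotm(im['attitude'])@np.array([p[0],-p[1],-1.]); return np.array(im['position']),d/np.linalg.norm(d)
def atz(im,uv,z):
    o,d=ray(im,uv); return o+d*(z-o[2])/d[2]
def tri(rays):
    A=sum(np.eye(3)-np.outer(d,d) for o,d in rays); b=sum((np.eye(3)-np.outer(d,d))@o for o,d in rays)
    return np.linalg.solve(A,b)
def proj(im,P):
    K=np.array([[im['fx'],0,im['cx']],[0,im['fy'],im['cy']],[0,0,1.]])
    c=rotm(im['attitude']).T@(np.array(P)-im['position']); c=c*[1,-1,-1]
    return cv2.projectPoints(c.reshape(1,1,3),np.zeros(3),np.zeros(3),K,np.array(im['dist_coeffs'],float))[0].ravel()
def totool(o,P):
    return rotm(o['tool_rot']).T@(np.array(P)-o['tool_pos'])*100
E
python3 - <<'E'
from h import *
np.set_printoptions(precision=4,suppress=True)
o=ctrl.get_obs(); print(o,ctrl.tcp_to_tips)
ims={}
for c in ['side','top','wrist']:
    im=cams.get_image(c); ims[c]=im
    print(c,im['position'],im['attitude'])
    cv2.imwrite(f'pics/{c}0.png',im['pixels'])
for c in ['side','top']:
    for n in ['rotor_hub','strip_rotor','rotor','spindle_nose','spindle_seat','centrifuge','tube_rack','wash_bottle']:
        for r in finder.tip_of(c,n)[:3]: print(c,n,np.round(r['at'],1),round(r['conf'],2))
cv2.imwrite('pics/st0.png',np.vstack([ims['side']['pixels'],ims['top']['pixels']])[:, :])
E
```

```text
pics
{'t': 0.0, 'q': array([-1.451 ,  0.0533,  1.6143,  0.    ,  1.476 , -0.119 ]), 'dq': array([-0.0003, -0.    , -0.0008,  0.0015,  0.0014, -0.0005]), 'effort': array([  0.0005, -39.3683, -37.0172,  -0.0001,   0.0072,  -0.    ]), 'tool_pos': array([ 0.1478, -0.6067,  0.2471]), 'tool_rot': array([ 1.0329,  1.3142, -1.0305]), 'contact_force': array([ 0.33  , -0.3133,  0.08  ]), 'wrist_torque': array([ 0.0124, -0.0083,  0.0334]), 'opening': 0.08514994076652867} 0.017
side [-0.1495  0.0268  1.2646] [ 0.4069 -0.3826 -1.5003]
top [0.3826 0.0316 1.0284] [ 0.1053 -0.1111 -1.5891]
wrist [ 0.2172 -0.5899  0.3737] [-0.2408  0.1912 -1.3228]
side rotor_hub [336.3 203.8] 0.62
side rotor_hub [386.5 206.7] 0.52
side strip_rotor [383.8 205.2] 0.74
side rotor [331.4 211.5] 0.77
side spindle_nose [207.8 192.2] 0.4
side centrifuge [211.2 208.8] 0.89
side centrifuge [139.2 190.9] 0.77
side centrifuge [187.6 293.6] 0.61
side tube_rack [330.7 158.3] 0.58
side tube_rack [212.3 205.4] 0.53
side wash_bottle [392.9 168.1] 0.75
top rotor_hub [314.8 195.1] 0.83
top strip_rotor [360.8 184.7] 0.98
top strip_rotor [308.8 195.9] 0.74
top rotor [307.  196.1] 0.77
top rotor [187.4 202.6] 0.26
top spindle_nose [187.5 202.6] 0.73
top spindle_nose [181.7 197.8] 0.51
top spindle_seat [185.6 198.1] 0.49
top centrifuge [184.8 204.9] 0.95
top centrifuge [110.2 180.8] 0.91
top centrifuge [169.5 293.4] 0.74
top tube_rack [309.5 134.3] 0.95
top wash_bottle [375.5 143.9] 0.57
```

View pics/top0.png

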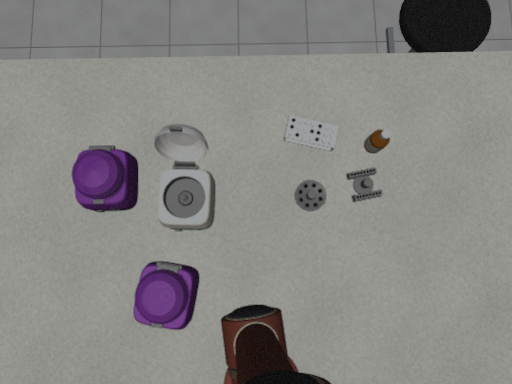

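View pics/side0.png

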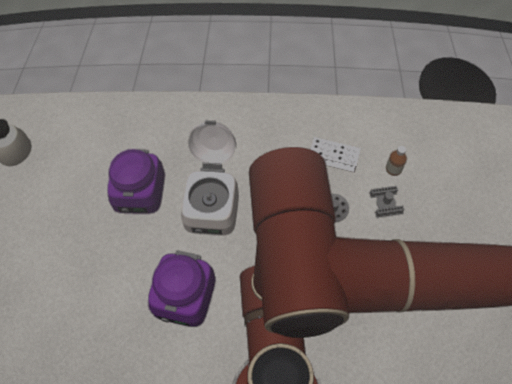

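```bash
python3 - <<'E'
from h import *
np.set_printoptions(precision=4,suppress=True)
s=cams.get_image('side');t=cams.get_image('top')
for n,a,b,z in [('hub',(336.3,203.8),(314.8,195.1),.05),('strip hub?',(386.5,206.7),(360.8,184.7),.05),('nose',(207.8,192.2),(187.5,202.6),.094),('rotor',(331.4,211.5),(307,196.1),0),('cent',(211.2,208.8),(184.8,204.9),0),('rack',(330.7,158.3),(309.5,134.3),0)]:
    print(n,tri([ray(s,a),ray(t,b)]),atz(s,a,z),atz(t,b,z))
E
```

```text
hub [ 0.5221 -0.1603  0.0493] [ 0.5217 -0.1601  0.05  ] [ 0.522  -0.1602  0.05  ]
strip hub? [ 0.5653 -0.3264 -0.0404] [ 0.5169 -0.3055  0.05  ] [ 0.5492 -0.2927  0.05  ]
nose [0.4974 0.1909 0.1363] [0.5225 0.2024 0.094 ] [0.5025 0.193  0.094 ]
rotor [ 0.5285 -0.1512 -0.0111] [ 0.523  -0.1523  0.    ] [ 0.5266 -0.1467  0.    ]
cent [0.5025 0.2035 0.0364] [0.5204 0.2015 0.    ] [0.5079 0.2173 0.    ]
rack [ 0.7204 -0.1618 -0.0118] [ 0.7115 -0.1571  0.    ] [ 0.7171 -0.1627  0.    ]
```

The top picture shows the round rotor at about (310,195), strip rotor at (363,184), rack at (311,133), bottle at (378,140). The white centrifuge is at (186,198) with its lid behind, and there are two purple look-alikes. Hub from both cameras: (0.522,-0.160,0.049), which fits the given 50 mm height.

```bash
python3 - <<'E'
from h import *
np.set_printoptions(precision=3,suppress=True)
o=ctrl.get_obs(); M=rotm(o['tool_rot']); print(M)
for s in (1,-1):
    x=np.array([0,0,-1.]); z=np.array([0,s,0.]); T=np.c_[x,np.cross(z,x),z]
    print(s,np.degrees(R.from_matrix(M.T@T).as_rotvec()))
print(totool(o,[.522,-.159,.20]))
im=cams.get_image('wrist'); print('cam in tool', totool(o,im['position']), M.T@rotm(im['attitude']))
E
```

```text
[[ 0.     0.972  0.237]
 [-0.     0.237 -0.972]
 [-1.     0.     0.   ]]
1 [-166.316    0.001    0.003]
-1 [13.684  0.002 -0.   ]
[  4.831  46.957 -34.702]
cam in tool [-12.653   7.145  -0.015] [[-0.     0.282 -0.959]
 [-0.001  0.959  0.282]
 [ 1.     0.001 -0.   ]]
```

Plan: jaws along world x with the wrist camera on the +y side, clear of the lid. Look at the spindle first, then at the rotor hub from the same relative pose so calibration bias cancels.

>>> step_arm:
  moves:
    - [[0,3.8,-2.8],[-7,0,0],0.7]
    - [[0,7.6,-5.5],[-14,0,0],0.7]
    - [[0,11.3,-8.3],[-21,0,0],0.7]
    - [[0,15.1,-11],[-28,0,0],0.7]
    - [[0,18.9,-13.8],[-35,0,0],0.7]
    - [[0,22.7,-16.5],[-42,0,0],0.7]
    - [[0,26.5,-19.3],[-49,0,0],0.7]
    - [[0,30.2,-22],[-56,0,0],0.7]
    - [[0,34,-24.8],[-63,0,0],0.7]
    - [[0,37.8,-27.5],[-70,0,0],0.7]

```text
t: 1.93
tool_pos: [0.418, -0.2875, 0.2487]
tool_rot: [0.082, 1.568, -0.083]
contact_force: [0.3, -0.1, -0.2]
opening: 0.0599
```

```bash
cat > rel.py <<'E'
from h import *
import sys
np.set_printoptions(precision=2,suppress=True)
P=np.array([float(a) for a in sys.argv[1:4]])
o=ctrl.get_obs(); M=rotm(o['tool_rot'])
T=np.array([[0,0,1],[0,1,0],[-1,0,0.]])
print('t',o['t'],'pos',o['tool_pos']*1000,'shift cm',totool(o,P),'turn',np.degrees(R.from_matrix(M.T@T).as_rotvec()),'F',o['contact_force'],'open',o['opening']*1000, 'q',o['q'])
E
python3 rel.py 0.51 0.197 0.21
```

```text
t 1.9333 pos [ 418.01 -287.51  248.68] shift cm [ 3.84 49.15  4.09] turn [-5.99  0.04  0.04] F [ 0.26 -0.07 -0.22] open 59.8532749000765 q [-0.75 -0.24  1.88 -0.    1.49 -0.64]
```

>>> step_arm:
  moves:
    - [[0,4,0.5],[-6,0,0],0.7]
    - [[0,8,1],[-6,0,0],0.7]
    - [[0,12,1.5],[-6,0,0],0.7]
    - [[0,16,2],[-6,0,0],0.7]
    - [[0,20,2.5],[-6,0,0],0.7]
    - [[0.5,24,3],[-6,0,0],0.7]
    - [[1.0,28,3.5],[-6,0,0],0.7]
    - [[1.5,32,4.1],[-6,0,0],0.7]
    - [[2,36,4.1],[-6,0,0],0.7]
    - [[2.5,40,4.1],[-6,0,0],0.7]

```text
t: 2.77
tool_pos: [0.5006, 0.1081, 0.2236]
tool_rot: [-0.001, 1.569, -0.0]
contact_force: [0.1, 0.1, -0.1]
opening: 0.0598
```

```bash
python3 rel.py 0.51 0.197 0.21
```

```text
t 2.7667 pos [500.56 108.12 223.56] shift cm [1.35 8.89 0.95] turn [0.03 0.09 0.04] F [ 0.05  0.11 -0.14] open 59.83856086633084 q [ 0.07 -0.21  1.9  -0.    1.45  0.07]
```

>>> step_arm:
  moves:
    - [[0.7,4,0.5],[0,0,0],0.7]
    - [[1.35,7,0.9],[0,0,0],0.7]
    - [[1.35,8.9,0.9],[0,0,0],0.7]
    - [[1.35,8.9,0.9],[0,0,0],0.7]
    - [[1.35,8.9,0.9],[0,0,0],0.7]
    - [[1.35,8.9,0.9],[0,0,0],0.7]
    - [[1.35,8.9,0.9],[0,0,0],0.7]
    - [[1.35,8.9,0.9],[0,0,0],0.7]
    - [[1.35,8.9,0.9],[0,0,0],0.7]
    - [[1.35,8.9,0.9],[0,0,0],0.7]

```text
t: 3.6
tool_pos: [0.5097, 0.1964, 0.2102]
tool_rot: [0.0, 1.569, -0.001]
contact_force: [0.8, -0.3, 0.4]
opening: 0.0597
```

```bash
python3 - <<'E'
from h import *
np.set_printoptions(precision=4,suppress=True)
im=cams.get_image('wrist'); o=ctrl.get_obs(); print(o['tool_pos'],o['t'])
cv2.imwrite('pics/w1.png',im['pixels'])
for n,z in [('spindle_nose',.094),('spindle_seat',.066),('spindle_latch',.077),('centrifuge',0)]:
    for r in finder.tip_of('wrist',n)[:2]: print(n,np.round(r['at'],1),round(r['conf'],2),atz(im,r['at'],z))
E
```

```text
[0.5097 0.1966 0.2102] 3.65
spindle_nose [262.8 184.8] 0.66 [0.5189 0.2046 0.094 ]
spindle_seat [261.6 179.8] 0.63 [0.5189 0.2018 0.066 ]
spindle_latch [259.7 180.7] 0.62 [0.5169 0.2037 0.077 ]
centrifuge [258.4 164.5] 0.84 [0.5176 0.2025 0.    ]
centrifuge [ 14.5 111.7] 0.59 [0.2549 0.2624 0.    ]
```

View pics/w1.png

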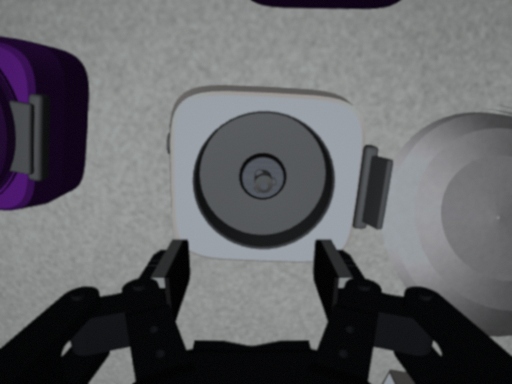

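The wrist picture shows the white centrifuge with its bowl around (265,180), flange at (262,177) and nose tip at about (262,182). The lid is open, leaning back at right. Next I'll refine with circle fits.

```bash
cat > circ.py <<'E'
from h import *
from scipy.optimize import least_squares
from scipy.ndimage import map_coordinates
def fitcirc(im,c0,z,r,dr=.004,iters=6,span=None,free=True,sign=0):
    """find strongest radial edge along rays around projected circle, robust-fit world circle centre at height z"""
    g=cv2.GaussianBlur(cv2.cvtColor(im['pixels'],cv2.COLOR_BGR2GRAY),(0,0),.8).astype(float)
    c=np.array(c0[:2],float); rr=r
    for k in range(iters):
        pts=[]; w=dr/(1 if k<3 else 2)
        for a in np.linspace(0,2*np.pi,120,endpoint=False):
            if span and not (span[0]<=np.degrees(a)<=span[1]): continue
            rad=np.linspace(rr-w,rr+w,41)
            uv=np.array([proj(im,[c[0]+q*np.cos(a),c[1]+q*np.sin(a),z]) for q in rad])
            v=map_coordinates(g,[uv[:,1],uv[:,0]],order=1); d=np.gradient(v)
            s=d*sign if sign else abs(d); i=s.argmax()
            if s[i]>1: pts.append(atz(im,uv[i],z)[:2])
        pts=np.array(pts)
        f=lambda p: np.hypot(pts[:,0]-p[0],pts[:,1]-p[1])-p[2]
        s=least_squares(f,[*c,rr],loss='soft_l1',f_scale=.0004)
        c=s.x[:2]; rr=s.x[2] if free else r
    return c,s.x[2],np.median(abs(f(s.x))),len(pts)
E
python3 - <<'E'
from circ import *
np.set_printoptions(precision=4,suppress=True)
im=cams.get_image('wrist'); print(im['fx'],im['position'])
c=[.5185,.2025]
print('bowl',fitcirc(im,c,.088,.056))
print('flange',fitcirc(im,c,.066,.018))
print('nose15',fitcirc(im,c,.088,.0075,.003)); print('tip',fitcirc(im,c,.094,.003,.0015))
t=cams.get_image('top'); 
print('top bowl',fitcirc(t,c,.088,.056,.008))
x=cv2.resize(im['pixels'][120:250,190:340],None,fx=5,fy=5,interpolation=cv2.INTER_CUBIC); cv2.imwrite('pics/w1c.png',x)
E
```

```text
318.0519972100877 [0.5094 0.2686 0.3365]
bowl (array([0.5196, 0.204 ]), np.float64(0.057306965325319335), np.float64(0.00010734746333017353), 120)
flange (array([0.5195, 0.2049]), np.float64(0.02066077466752306), np.float64(0.00020271745925695868), 120)
nose15 (array([0.5184, 0.2011]), np.float64(0.011079506099473889), np.float64(0.0005652859453797385), 78)Traceback (most recent call last):
  File "<stdin>", line 7, in <module>
  File "circ.py", line 19, in fitcirc
    s=least_squares(f,[*c,rr],loss='soft_l1',f_scale=.0004)
    return func(*args, **kwargs)
    vector_fun = VectorFunction(
        fun_wrapped,
    ...<6 lines>...
        workers=workers
    )
    self._update_fun()
    ~~~~~~~~~~~~~~~~^^
    self.f = self.fun_wrapped(xp_copy(self.x))
             ~~~~~~~~~~~~~~~~^^^^^^^^^^^^^^^^^
    return np.atleast_1d(self.fun(x))
                         ~~~~~~~~^^^
    return self.f(x, *self.args, **self.kwargs)
           ~~~~~~^^^^^^^^^^^^^^^^^^^^^^^^^^^^^^
  File "circ.py", line 18, in <lambda>
    f=lambda p: np.hypot(pts[:,0]-p[0],pts[:,1]-p[1])-p[2]
                         ~~~^^^^^
IndexError: too many indices for array: array is 1-dimensional, but 2 were indexed
```

>>> step_arm:
  moves:
    - [[0,-4,0],[0,0,0],0.7]
    - [[0,-8,0],[0,0,0],0.7]
    - [[0,-12,0.2],[0,0,0],0.7]
    - [[0,-16,0.2],[0,0,0],0.7]
    - [[0,-20,0.2],[0,0,0],0.7]
    - [[1,-24,0.2],[0,0,0],0.7]
    - [[2,-28,0.2],[0,0,0],0.7]
    - [[3,-32,0.2],[0,0,0],0.7]
    - [[4.4,-36,0.2],[0,0,0],0.7]
    - [[4.4,-36.5,0.2],[0,0,0],0.7]

```text
t: 4.73
tool_pos: [0.5101, -0.1725, 0.1637]
tool_rot: [0.003, 1.573, -0.005]
contact_force: [0.2, 0.4, -0.5]
opening: 0.0598
```

>>> step_arm:
  moves:
    - [[0,-1.0,0],[0,0,0],0.7]
    - [[0,-1,0],[0,0,0],0.7]
    - [[0,-1,0],[0,0,0],0.7]
    - [[0,-1,0],[0,0,0],0.7]
    - [[0,-1,0],[0,0,0],0.7]
    - [[0,-1,0],[0,0,0],0.7]
    - [[0,-1,0],[0,0,0],0.7]
    - [[0,-1,0],[0,0,0],0.7]
    - [[0,-1,0],[0,0,0],0.7]
    - [[0,-1,0],[0,0,0],0.7]

```text
t: 5.57
tool_pos: [0.5101, -0.1824, 0.1638]
tool_rot: [0.003, 1.573, -0.005]
contact_force: [-0.5, -0.6, 0.1]
opening: 0.0598
```

```bash
python3 - <<'E'
from circ import *
np.set_printoptions(precision=4,suppress=True)
im=cams.get_image('wrist'); o=ctrl.get_obs(); print(o['tool_pos'],o['tool_rot'],o['t'])
cv2.imwrite('pics/w2.png',im['pixels'])
c=None
for n,z in [('rotor_hub',.05),('rotor',0)]:
    for r in finder.tip_of('wrist',n)[:2]:
        p=atz(im,r['at'],z); print(n,np.round(r['at'],1),round(r['conf'],2),p)
        if n=='rotor_hub' and c is None: c=p
print('hub',fitcirc(im,c,.05,.013,.003),fitcirc(im,c,.05,.013,.002,free=False))
print('rim',fitcirc(im,c,.024,.046,.004))
print('hover target +shift', )
E
```

```text
[ 0.5101 -0.1824  0.1638] [ 0.0026  1.5727 -0.0046] 5.6167
rotor_hub [273.2 161.8] 0.6 [ 0.5266 -0.1555  0.05  ]
rotor [269.7 150.5] 0.87 [ 0.5266 -0.1543  0.    ]
hub (array([ 0.5261, -0.1522]), np.float64(0.011758823574678143), np.float64(0.0001532141535736855), 49) (array([ 0.5278, -0.156 ]), np.float64(0.013999999896723764), np.float64(6.620762965647842e-13), 6)
rim (array([ 0.5264, -0.1527]), np.float64(0.045802713415832114), np.float64(0.00019707643444585865), 120)
hover target +shift
```

View pics/w2.png

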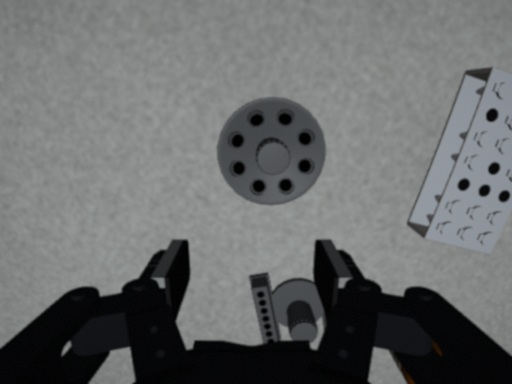

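The wrist picture shows the rotor rim centred at (271,152) with the hub top at (273,156). The rack is at upper right and the strip rotor at the bottom near (300,310), outside the finger path. The rim fit gives a 45.8 mm radius against the true 46, centred at (0.5263,-0.1525).

>>> step_arm:
  moves:
    - [[3,1.5,0.8],[0,0,0],0.7]
    - [[6,3,1.6],[0,0,0],0.7]
    - [[8,3,1.6],[0,0,0],0.7]
    - [[8,3,1.6],[0,0,0],0.7]
    - [[8,3,1.6],[0,0,0],0.7]
    - [[8,3,1.6],[0,0,0],0.7]
    - [[8,3,1.6],[0,0,0],0.7]
    - [[8,3,1.6],[0,0,0],0.7]
    - [[8,3,1.6],[0,0,0],0.7]
    - [[8,3,1.6],[0,0,0],0.7]

```text
t: 6.55
tool_pos: [0.5265, -0.1531, 0.0847]
tool_rot: [0.002, 1.571, -0.006]
contact_force: [-0.0, -0.4, -0.4]
opening: 0.0597
```

```bash
python3 - <<'E'
from circ import *
np.set_printoptions(precision=4,suppress=True)
im=cams.get_image('wrist'); o=ctrl.get_obs(); print(o['tool_pos'],o['tool_rot'],o['t'])
cv2.imwrite('pics/w3.png',im['pixels'])
for r in finder.tip_of('wrist','rotor_hub')[:2]: print(np.round(r['at'],1),r['conf'],atz(im,r['at'],.05))
for s in (0,1,-1):print('rim',fitcirc(im,[.526,-.1525],.024,.046,.004,sign=s,span=(0,180)))
t=cams.get_image('top')
print('top bowl',fitcirc(t,[.512,.20],.088,.056,.008))
print('top rim',fitcirc(t,[.524,-.155],.024,.046,.006))
E
```

```text
[ 0.5263 -0.153   0.0844] [ 0.0026  1.5716 -0.0053] 6.6
rim (array([ 0.5265, -0.1516]), np.float64(0.04543171589227847), np.float64(0.00016326204890725754), 61)
rim (array([ 0.5265, -0.1516]), np.float64(0.04543171589227847), np.float64(0.00016326204890725754), 61)
rim (array([ 0.5264, -0.1516]), np.float64(0.04391827614495505), np.float64(7.823572799363354e-05), 19)
top bowl (array([0.52  , 0.2046]), np.float64(0.057177543251948904), np.float64(0.0005436937963747765), 120)
top rim (array([ 0.5232, -0.1524]), np.float64(0.047271701055268935), np.float64(0.0009458324057808505), 42)
```

View pics/w3.png

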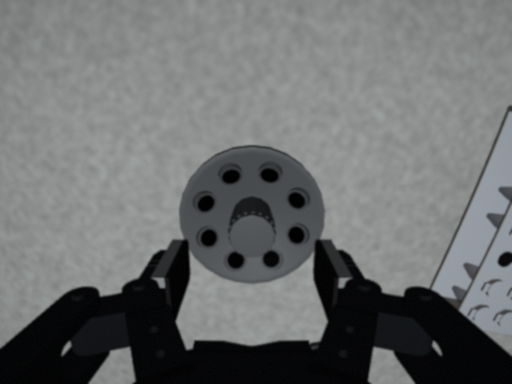

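The hub is centred between the fingers at column 252, and the top camera's bowl fit agrees at (0.520,0.2046). I'll descend and grip.

>>> step_arm:
  moves:
    - [[1.2,0.1,0],[0,0,0],0.7]
    - [[2.4,0.1,0],[0,0,0],0.7]
    - [[3.6,0.1,0],[0,0,0],0.7]
    - [[3.6,0.1,0],[0,0,0],0.7]
    - [[3.6,0.1,0],[0,0,0],0.5]
    - [[3.6,0.1,0],[0,0,0],0.4]
    - [[3.6,0.1,0],[0,0,0],0.3]
    - [[3.6,0.1,0],[0,0,0],0.1]
    - [[3.6,0.1,0],[0,0,0],0.1]
    - [[3.6,0.1,0],[0,0,0],0.1]
  grip_force: 80

```text
t: 7.53
tool_pos: [0.5266, -0.1521, 0.0487]
tool_rot: [0.002, 1.571, -0.006]
contact_force: [0.4, 0.3, 1.7]
opening: 0.0231
```

```bash
python3 rel.py 0.5265 -0.1525 0.048
```

```text
t 7.5333 pos [ 526.62 -152.14   48.71] shift cm [ 0.07 -0.04 -0.01] turn [-0.28 -0.01  0.12] F [0.39 0.27 1.73] open 23.120877390285937 q [-0.42  0.08  1.94 -0.    1.12 -0.41]
```

>>> step_arm:
  moves:
    - [[0,0,0],[0,0,0],0.1]
    - [[0,0,0],[0,0,0],0.1]
    - [[-1,0,0],[0,0,0],0.1]
    - [[-3,0,0],[0,0,0],0.1]
    - [[-6,0,0],[0,0,0],0.1]
    - [[-9,0,0],[0,0,0],0.1]
    - [[-12,0,0],[0,0,0],0.1]
    - [[-12,0,0],[0,0,0],0.1]
    - [[-12,0,0],[0,0,0],0.1]
    - [[-12,0,0],[0,0,0],0.1]

```text
t: 8.37
tool_pos: [0.5261, -0.1516, 0.1682]
tool_rot: [0.003, 1.572, -0.005]
contact_force: [-0.7, 0.1, -2.0]
opening: 0.0232
```

```bash
python3 - <<'E'
from circ import *
np.set_printoptions(precision=4,suppress=True)
im=cams.get_image('wrist'); o=ctrl.get_obs(); p=o['tool_pos'];print(p,o['tool_rot'],o['t'],o['opening'],o['contact_force'])
cv2.imwrite('pics/w4.png',im['pixels'])
zu=p[2]-.0487; print('underside z if unslipped',zu)
for s in [(0,180),(-1,361)]: print('rim',fitcirc(im,p[:2],zu+.024,.046,.004,span=s))
print('tool y,z,x angle:',np.round(rotm(o['tool_rot']),4).tolist())
E
python3 rel.py 0.5197 0.2045 0.165
```

```text
[ 0.5256 -0.1514  0.1671] [ 0.0031  1.5736 -0.0046] 8.4167 0.022838445562396514 [ 0.4042 -0.0627 -1.1247]
underside z if unslipped 0.11843631830015611
rim (array([ 0.5259, -0.1516]), np.float64(0.045697428713375336), np.float64(0.00010263950012989048), 61)
rim (array([ 0.5259, -0.1523]), np.float64(0.046171162948875674), np.float64(0.00019774206362125485), 89)
tool y,z,x angle: [[-0.0028, 0.0049, 1.0], [-0.0009, 1.0, -0.0049], [-1.0, -0.0009, -0.0028]]
t 8.4167 pos [ 525.61 -151.42  167.14] shift cm [ 0.18 35.59 -0.76] turn [-0.28 -0.16  0.05] F [ 0.4  -0.06 -1.12] open 22.838445562396515 q [-0.42 -0.07  1.87 -0.    1.34 -0.41]
```

View pics/w4.png

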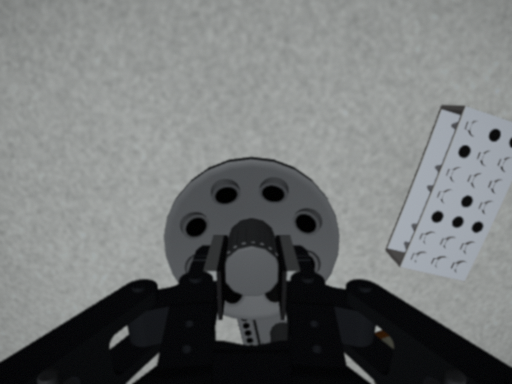

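The rotor hangs level in the jaws. The rim apparently centres at (0.5259,-0.152), within 0.5 mm of the TCP, so the wrist camera bias is small. I'll carry it over the spindle.

>>> step_arm:
  moves:
    - [[0,2,0],[0,0,0],0.1]
    - [[0,5.5,-0.1],[0,0,0],0.1]
    - [[0,9,-0.2],[0,0,0],0.1]
    - [[0,12.5,-0.3],[0,0,0],0.1]
    - [[0,16,-0.4],[0,0,0],0.1]
    - [[0,19.5,-0.5],[0,0,0],0.1]
    - [[0,23,-0.6],[0,0,0],0.1]
    - [[0,26.5,-0.7],[0,0,0],0.1]
    - [[0,30,-0.8],[0,0,0],0.1]
    - [[0,32,-0.8],[0,0,0],0.1]

```text
t: 9.25
tool_pos: [0.5172, 0.1715, 0.1644]
tool_rot: [0.002, 1.578, -0.003]
contact_force: [0.2, 0.7, -1.7]
opening: 0.0232
```

```bash
python3 rel.py 0.5195 0.2046 0.150
```

```text
t 9.25 pos [517.16 171.46 164.38] shift cm [1.43 3.32 0.24] turn [-0.16 -0.41  0.03] F [ 0.17  0.66 -1.7 ] open 23.228886151248457 q [ 0.18 -0.07  1.88  0.    1.34  0.19]
```

>>> step_arm:
  moves:
    - [[0,2,0.2],[0,-0.4,0],0.1]
    - [[0,3,0.2],[0,-0.4,0],0.1]
    - [[0,3.3,0.2],[0,-0.4,0],0.1]
    - [[0.5,3.3,0.2],[0,-0.4,0],0.1]
    - [[1,3.3,0.2],[0,-0.4,0],0.1]
    - [[1,3.3,0.2],[0,-0.4,0],0.1]
    - [[1,3.3,0.2],[0,-0.4,0],0.1]
    - [[1,3.3,0.2],[0,-0.4,0],0.1]
    - [[1,3.3,0.2],[0,-0.4,0],0.1]
    - [[1,3.3,0.2],[0,-0.4,0],0.1]

```text
t: 10.08
tool_pos: [0.5195, 0.2041, 0.1547]
tool_rot: [0.002, 1.57, -0.003]
contact_force: [0.1, 0.6, -1.9]
opening: 0.0231
```

```bash
python3 - <<'E'
from circ import *
np.set_printoptions(precision=4,suppress=True)
im=cams.get_image('wrist'); p=ctrl.get_obs()['tool_pos']
cv2.imwrite('pics/w5.png',im['pixels'])
print('bowl',fitcirc(im,[.5195,.2045],.088,.057,.003,span=(0,180)))
print('rim',fitcirc(im,p[:2],p[2]-.0247,.046,.004,span=(0,180)))
E
python3 rel.py 0.5195 0.2046 0.145
```

```text
bowl (array([0.5197, 0.2041]), np.float64(0.057282310506762704), np.float64(7.693943908683443e-05), 61)
rim (array([0.5194, 0.203 ]), np.float64(0.04603223157116266), np.float64(0.0004126735229498177), 61)
t 10.1333 pos [519.42 204.21 154.71] shift cm [0.97 0.04 0.01] turn [-0.18  0.02  0.03] F [ 0.36 -0.09 -1.84] open 22.956122582107007 q [ 0.24 -0.03  1.86 -0.    1.31  0.24]
```

View pics/w5.png

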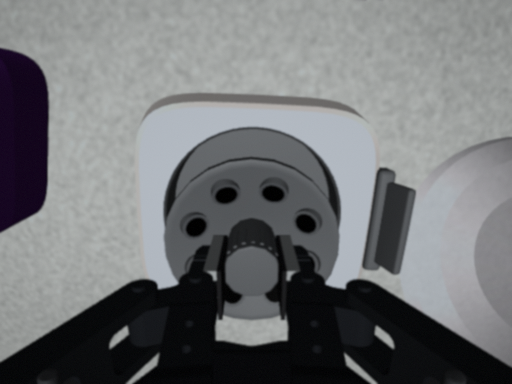

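Bowl centre is (0.5197,0.2041) with the rotor hanging above it, aligned. I'll descend over the nose and watch the force.

>>> step_arm:
  moves:
    - [[0.3,0.03,0],[0,0,0],0.1]
    - [[0.6,0.03,0],[0,0,0],0.1]
    - [[0.9,0.03,0],[0,0,0],0.1]
    - [[1.1,0.03,0],[0,0,0],0.1]
    - [[1.3,0.03,0],[0,0,0],0.1]
    - [[1.5,0.03,0],[0,0,0],0.1]
    - [[1.6,0.03,0],[0,0,0],0.1]
    - [[1.7,0.03,0],[0,0,0],0.1]
    - [[1.8,0.03,0],[0,0,0],0.1]
    - [[1.8,0.03,0],[0,0,0],0.1]

```text
t: 10.97
tool_pos: [0.5194, 0.2045, 0.1365]
tool_rot: [0.002, 1.571, -0.003]
contact_force: [0.8, 0.2, -0.8]
opening: 0.0236
```

```bash
python3 rel.py 0.5195 0.2045 0.127
```

```text
t 10.9667 pos [519.37 204.49 136.53] shift cm [0.95 0.   0.01] turn [-0.18  0.01  0.03] F [ 0.82  0.24 -0.81] open 23.591259712646206 q [ 0.24 -0.01  1.87 -0.    1.28  0.25]
```

>>> step_arm:
  moves:
    - [[0.1,0,0],[0,0,0],0.1]
    - [[0.2,0,0],[0,0,0],0.1]
    - [[0.3,0,0],[0,0,0],0.1]
    - [[0.4,0,0],[0,0,0],0.1]
    - [[0.5,0,0],[0,0,0],0.1]
    - [[0.6,0,0],[0,0,0],0.1]
    - [[0.7,0,0],[0,0,0],0.1]
    - [[0.8,0,0],[0,0,0],0.1]
    - [[0.9,0,0],[0,0,0],0.1]
    - [[1.0,0,0],[0,0,0],0.1]

```text
t: 11.8
tool_pos: [0.5194, 0.2045, 0.1264]
tool_rot: [0.002, 1.571, -0.003]
contact_force: [-0.8, 0.2, -1.5]
opening: 0.0233
```

```bash
python3 rel.py 0.5195 0.2045 0.1147
```

```text
t 11.8 pos [519.36 204.52 126.44] shift cm [ 1.17 -0.    0.01] turn [-0.18  0.01  0.03] F [-0.8   0.18 -1.48] open 23.306400827320584 q [ 0.24  0.    1.88 -0.    1.26  0.25]
```

>>> step_arm:
  moves:
    - [[0.1,0,0],[0,0,0],0.1]
    - [[0.2,0,0],[0,0,0],0.1]
    - [[0.3,0,0],[0,0,0],0.1]
    - [[0.35,0,0],[0,0,0],0.1]
    - [[0.4,0,0],[0,0,0],0.1]
    - [[0.45,0,0],[0,0,0],0.1]
    - [[0.5,0,0],[0,0,0],0.1]
    - [[0.55,0,0],[0,0,0],0.1]
    - [[0.6,0,0],[0,0,0],0.1]
    - [[0.6,0,0],[0,0,0],0.1]

```text
t: 12.63
tool_pos: [0.5199, 0.2047, 0.1219]
tool_rot: [0.002, 1.569, -0.002]
contact_force: [-1.8, -0.2, 6.4]
opening: 0.0233
```

>>> step_arm:
  moves:
    - [[0.02,0,0],[0,0,0],0.1]
    - [[0.05,0,0],[0,0,0],0.1]
    - [[0.07,0,0],[0,0,0],0.1]
    - [[0.1,0,0],[0,0,0],0.1]
    - [[0.12,0,0],[0,0,0],0.1]
    - [[0.15,0,0],[0,0,0],0.1]
    - [[0.17,0,0],[0,0,0],0.1]
    - [[0.2,0,0],[0,0,0],0.1]
    - [[0.2,0,0],[0,0,0],0.1]
    - [[0.2,0,0],[0,0,0],0.1]

```text
t: 13.47
tool_pos: [0.5202, 0.205, 0.1211]
tool_rot: [0.002, 1.569, -0.002]
contact_force: [-3.3, -0.3, 8.1]
opening: 0.023
```

>>> step_arm:
  moves:
    - [[0.1,-0.03,-0.06],[0,0,0],0.1]
    - [[0.15,-0.03,-0.06],[0,0,0],0.1]
    - [[0.2,-0.03,-0.06],[0,0,0],0.1]
    - [[0.22,-0.03,-0.06],[0,0,0],0.1]
    - [[0.25,-0.03,-0.06],[0,0,0],0.1]
    - [[0.27,-0.03,-0.06],[0,0,0],0.1]
    - [[0.3,-0.03,-0.06],[0,0,0],0.1]
    - [[0.3,-0.03,-0.06],[0,0,0],0.1]
    - [[0.3,-0.03,-0.06],[0,0,0],0.1]
    - [[0.3,-0.03,-0.06],[0,0,0],0.1]

```text
t: 14.3
tool_pos: [0.5205, 0.205, 0.1198]
tool_rot: [0.003, 1.567, -0.002]
contact_force: [-1.9, -0.7, 9.1]
opening: 0.0236
```

```bash
python3 rel.py 0.5195 0.2045 0.1147
```

```text
t 14.3 pos [520.51 204.96 119.83] shift cm [ 0.51 -0.05 -0.1 ] turn [-0.17  0.22 -0.05] F [-1.89 -0.71  9.15] open 23.607484142849625 q [ 0.24  0.01  1.88 -0.    1.25  0.25]
```

>>> step_arm:
  moves:
    - [[0.15,-0.04,-0.1],[0,0.2,0],0.1]
    - [[0.2,-0.04,-0.1],[0,0.2,0],0.1]
    - [[0.25,-0.04,-0.1],[0,0.2,0],0.1]
    - [[0.27,-0.04,-0.1],[0,0.2,0],0.1]
    - [[0.3,-0.04,-0.1],[0,0.2,0],0.1]
    - [[0.32,-0.04,-0.1],[0,0.2,0],0.1]
    - [[0.35,-0.04,-0.1],[0,0.2,0],0.1]
    - [[0.35,-0.04,-0.1],[0,0.2,0],0.1]
    - [[0.35,-0.04,-0.1],[0,0.2,0],0.1]
    - [[0.35,-0.04,-0.1],[0,0.2,0],0.1]

```text
t: 15.13
tool_pos: [0.5188, 0.2044, 0.1152]
tool_rot: [0.003, 1.572, -0.002]
contact_force: [1.3, -1.4, -5.5]
opening: 0.0233
```

```bash
python3 rel.py 0.5195 0.2045 0.1147
```

```text
t 15.1333 pos [518.76 204.4  115.17] shift cm [0.05 0.01 0.07] turn [-0.17 -0.09 -0.03] F [ 1.32 -1.45 -5.47] open 23.30485640219906 q [0.24 0.01 1.88 0.   1.24 0.24]
```

It snapped in: TCP z 0.1152, with the latch pulling the tool down. I'll press a bit more to make sure it's home.

>>> step_arm:
  moves:
    - [[0.05,0,0.03],[0,0,0],0.1]
    - [[0.1,0,0.03],[0,0,0],0.1]
    - [[0.15,0,0.03],[0,0,0],0.1]
    - [[0.2,0,0.03],[0,0,0],0.1]
    - [[0.25,0,0.03],[0,0,0],0.1]
    - [[0.3,0,0.03],[0,0,0],0.1]
    - [[0.3,0,0.03],[0,0,0],0.1]
    - [[0.3,0,0.03],[0,0,0],0.1]
    - [[0.3,0,0.03],[0,0,0],0.1]
    - [[0.3,0,0.03],[0,0,0],0.1]

```text
t: 15.97
tool_pos: [0.5192, 0.2046, 0.1136]
tool_rot: [0.003, 1.572, -0.002]
contact_force: [-5.4, -1.6, 6.2]
opening: 0.0231
```

```bash
python3 rel.py 0.5195 0.2045 0.1147
```

```text
t 15.9667 pos [519.2  204.58 113.56] shift cm [-0.11 -0.01  0.03] turn [-0.17 -0.09 -0.04] F [-5.38 -1.64  6.19] open 23.097624399051007 q [0.24 0.02 1.88 0.   1.24 0.24]
```

Now Fz is +6 N with the TCP 1.1 mm below nominal home, which matches 10 N/mm, so it's seated. Next is the gentle pull.

>>> step_arm:
  moves:
    - [[0.0,0,-0.03],[0,0,0],0.1]
    - [[-0.05,0,-0.03],[0,0,0],0.1]
    - [[-0.1,0,-0.03],[0,0,0],0.1]
    - [[-0.15,0,-0.03],[0,0,0],0.1]
    - [[-0.2,0,-0.03],[0,0,0],0.1]
    - [[-0.25,0,-0.03],[0,0,0],0.1]
    - [[-0.3,0,-0.03],[0,0,0],0.1]
    - [[-0.35,0,-0.03],[0,0,0],0.1]
    - [[-0.35,0,-0.03],[0,0,0],0.1]
    - [[-0.35,0,-0.03],[0,0,0],0.1]

```text
t: 16.8
tool_pos: [0.5187, 0.2044, 0.1161]
tool_rot: [0.003, 1.573, -0.002]
contact_force: [5.4, 0.8, -11.1]
opening: 0.0228
```

```bash
python3 rel.py 0.5195 0.2045 0.1147
```

```text
t 16.8 pos [518.68 204.43 116.12] shift cm [0.14 0.01 0.08] turn [-0.16 -0.12 -0.03] F [  5.41   0.79 -11.11] open 22.797664192348982 q [0.24 0.01 1.88 0.   1.25 0.24]
```

>>> step_arm:
  moves:
    - [[-0.12,0,0],[0,0,0],0.1]
    - [[-0.14,0,0],[0,0,0],0.1]
    - [[-0.14,0,0],[0,0,0],0.1]
    - [[-0.14,0,0],[0,0,0],0.1]
    - [[-0.14,0,0],[0,0,0],0.1]
    - [[-0.14,0,0],[0,0,0],0.1]
    - [[-0.14,0,0],[0,0,0],0.1]
    - [[-0.14,0,0],[0,0,0],0.1]
    - [[-0.14,0,0],[0,0,0],0.1]
    - [[-0.14,0,0],[0,0,0],0.1]

```text
t: 17.63
tool_pos: [0.5186, 0.2044, 0.1165]
tool_rot: [0.003, 1.573, -0.002]
contact_force: [6.4, 0.6, -12.7]
opening: 0.0228
```

```bash
python3 rel.py 0.5195 0.2045 0.1147; python3 -c "
from h import *
print([ctrl.get_obs()['contact_force'].round(1).tolist() for _ in range(3)])"
```

```text
t 17.6333 pos [518.56 204.4  116.52] shift cm [0.18 0.01 0.09] turn [-0.17 -0.11 -0.03] F [  6.45   0.65 -12.71] open 22.812060784814285 q [0.24 0.01 1.88 0.   1.25 0.24]
[[6.4, 0.6, -12.7], [6.4, 0.6, -12.7], [6.4, 0.6, -12.7]]
```

>>> step_arm:
  moves:
    - [[-0.1,0,0.01],[0,0,0],0.1]
    - [[-0.11,0,0.01],[0,0,0],0.1]
    - [[-0.11,0,0.01],[0,0,0],0.1]
    - [[-0.11,0,0.01],[0,0,0],0.1]
    - [[-0.11,0,0.01],[0,0,0],0.1]
    - [[-0.11,0,0.01],[0,0,0],0.1]
    - [[-0.11,0,0.01],[0,0,0],0.1]
    - [[-0.11,0,0.01],[0,0,0],0.1]
    - [[-0.11,0,0.01],[0,0,0],0.1]
    - [[-0.11,0,0.01],[0,0,0],0.1]

```text
t: 18.47
tool_pos: [0.5186, 0.2044, 0.1165]
tool_rot: [0.003, 1.573, -0.002]
contact_force: [5.2, 0.6, -11.9]
opening: 0.0227
```

```bash
python3 rel.py 0.5195 0.2045 0.1147
```

```text
t 18.4667 pos [518.56 204.39 116.53] shift cm [0.18 0.01 0.09] turn [-0.17 -0.11 -0.04] F [  5.17   0.62 -11.93] open 22.746979998954153 q [0.24 0.01 1.88 0.   1.25 0.24]
```

>>> step_arm:
  moves:
    - [[-0.08,0,0.02],[0,0,0],0.1]
    - [[-0.04,0,0.03],[0,0,0],0.1]
    - [[0,0,0.04],[0,0,0],0.1]
    - [[0.04,0,0.04],[0,0,0],0.1]
    - [[0.08,0,0.04],[0,0,0],0.1]
    - [[0.12,0,0.04],[0,0,0],0.1]
    - [[0.16,0,0.04],[0,0,0],0.1]
    - [[0.19,0,0.04],[0,0,0],0.1]
    - [[0.19,0,0.04],[0,0,0],0.1]
    - [[0.19,0,0.04],[0,0,0],0.1]

```text
t: 19.3
tool_pos: [0.519, 0.2045, 0.1151]
tool_rot: [0.003, 1.573, -0.002]
contact_force: [0.6, 1.1, -4.2]
opening: 0.0231
```

```bash
python3 rel.py 0.5195 0.2045 0.1147
```

```text
t 19.3 pos [518.98 204.45 115.07] shift cm [0.04 0.01 0.05] turn [-0.17 -0.11 -0.04] F [ 0.64  1.05 -4.2 ] open 23.1060550900904 q [0.24 0.02 1.88 0.   1.25 0.24]
```

>>> step_arm:
  moves:
    - [[0.07,0,0.02],[0,0,0],0.1]
    - [[0.09,0,0.02],[0,0,0],0.1]
    - [[0.09,0,0.02],[0,0,0],0.1]
    - [[0.09,0,0.02],[0,0,0],0.1]
    - [[0.09,0,0.02],[0,0,0],0.35]
    - [[0.09,0,0.02],[0,0,0],0.5]
    - [[0.09,0,0.02],[0,0,0],0.7]
    - [[0.09,0,0.02],[0,0,0],0.7]
    - [[0.09,0,0.02],[0,0,0],0.7]
    - [[0.09,0,0.02],[0,0,0],0.7]

```text
t: 20.13
tool_pos: [0.5193, 0.2044, 0.1143]
tool_rot: [0.003, 1.572, -0.002]
contact_force: [0.0, -0.1, 1.0]
opening: 0.0594
```

>>> step_arm:
  moves:
    - [[-0.5,0,0],[0,0,0],0.7]
    - [[-1.5,0,0],[0,0,0],0.7]
    - [[-3,0,0],[0,0,0],0.7]
    - [[-5,0,0],[0,0,0],0.7]
    - [[-7,-0.5,0],[0,0,0],0.7]
    - [[-9,-0.8,0],[0,0,0],0.7]
    - [[-9.5,-0.8,0],[0,0,0],0.7]
    - [[-9.5,-0.8,0],[0,0,0],0.7]
    - [[-9.5,-0.8,0],[0,0,0],0.7]
    - [[-9.5,-0.8,0],[0,0,0],0.7]

```text
t: 20.97
tool_pos: [0.5186, 0.1963, 0.2078]
tool_rot: [0.003, 1.575, -0.002]
contact_force: [-0.4, -0.1, -0.7]
opening: 0.0599
```

```bash
python3 - <<'E'
from circ import *
np.set_printoptions(precision=4,suppress=True)
im=cams.get_image('wrist'); o=ctrl.get_obs(); print(o['tool_pos'],o['t'],o['contact_force'],o['opening'])
cv2.imwrite('pics/w6.png',im['pixels'])
c=[.5195,.2045]
print('bowl',fitcirc(im,c,.088,.057,.003)); print('rim seated',fitcirc(im,c,.09,.046,.004)); print('hub seated',fitcirc(im,c,.116,.0118,.003))
for r in finder.tip_of('wrist','rotor_hub')[:1]: print(r['at'],atz(im,r['at'],.116))
E
```

```text
[0.5185 0.1963 0.2075] 21.0167 [ 0.228  -0.424  -0.2009] 0.05986544748632816
bowl (array([0.5196, 0.204 ]), np.float64(0.05733346424600436), np.float64(0.0002242368634656662), 120)
rim seated (array([0.5195, 0.2093]), np.float64(0.05021971473442092), np.float64(0.0003898748420319842), 102)
hub seated (array([0.5195, 0.2014]), np.float64(0.014295905170124402), np.float64(0.00040409216119996483), 65)
[253.0, 195.6] [0.5194 0.203  0.116 ]
```

View pics/w6.png

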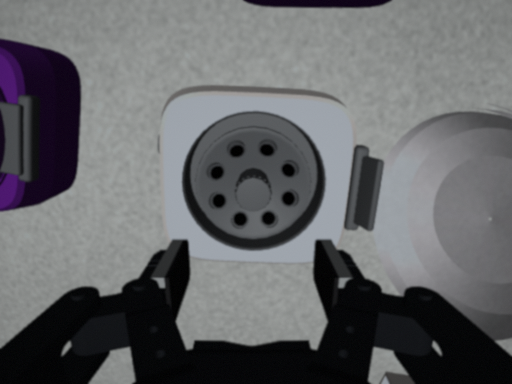

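The rotor sits level and centred in the bowl, with its hub top at (253,195), the gripper clear and no force reading. Handing in.

```bash
python3 -c "
from station import ctrl
print(ctrl.finish_job())"
```

```text
the job is handed in; nothing more can be done
None
```

I fitted the round rotor on the spindle of the white centrifuge, snapped it home, pull-tested it and let go. The job is handed in at about 21 s; the system gave no verdict.

- **Pressing on:** the highest press reading was about 9 N at the end of a move. Between moves I could not see the force, so the peak as it snapped in is unknown. I then pressed again to about +6 N, and the tool height (1.1 mm below nominal home) was about right for a seated rotor on the 10 N/mm mount.
- **Pull test:** the wrist read 11.1 to 12.7 N upward for about 1.7 s, of which roughly 1 to 2 N is the rotor's own weight. That puts the net pull at about 10 to 11.5 N, a little under the 12 N asked but inside the 9 to 16 N band. The rotor held.
- **After letting go:** the wrist force was about zero. The last picture shows the rotor level and centred in the bowl with the gripper about 9 cm clear. The network puts the hub top within about 1 mm of the bowl centre.

**Checks that disagreed or are missing:**
- The tool rose about 1.8 mm in the pull, where 1.0 to 1.2 mm was expected; I put this down to give in the grip.
- In the last picture, my circle fits of the rim and hub landed on the wrong edges, so I did not use them.
- I did not read the spindle position directly, so its movement is inferred from force and tool height.
- I did not measure the strip rotor, rack and bottle again. The arm kept clear of them and met no unexpected force.

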